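Proof-pull a pocket watch's bow on the bench pull gauge

TASK

Check that the pocket watch's bow holds: slip the bow over the hook of the bench pull gauge, draw the watch out until the red pointer stands in the green band without passing it, and hold it there for about two seconds. Then ease the hook all the way back without letting it snap, lift the watch off and lay it gently, dial up, flat inside the green tray. Leave the yellow drag marker where the pull has left it, and do not disturb the other things on the mat.

Things in the scene. Friction and masses are not known exactly. Their poses are not given: they have to be found in the camera images.
- watch: Loose steel pocket watch, white dial up, about 110 g. Round case 48 mm across, 12 mm thick; origin at the centre of its underside, z up out of the dial, x towards crown and bow. Grip it from above across the case along its y (48 mm): 30 to 40 N does no harm and carries the pull by friction.
- bow (a point): Centre of the free opening in the watch's bow, 40.5 mm from the watch's origin along its x and 6 mm above its underside, with the watch's axes. The bow is a stiff oval wire loop (wire 3.2 mm thick) lying level and fixed rigidly to the case; the opening is about 15 mm long (x, from the crown's end to the inside of the bow's far end) and 19 mm wide (y) at its middle.
- gauge: Bench pull gauge, screwed down: foot plate 185 x 64 x 8 mm and aluminium spring barrel 160 x 46 mm, top 42 mm above its underside. Origin on its underside at mid-width, z up; the hook comes out of its -x end, so its own -x is the direction of pull. On top a white scale plate with black ticks, a green band and, further forward, an orange overload zone.
- hook: Steel hook on the gauge's sprung plunger: an upright pin 5 mm thick on a rod 6 mm thick along the gauge's x. Origin on the pin's axis, 41 mm above the mat, with the gauge's axes, 115 mm in front (-x) of the gauge's origin at rest. The pin's tip is 12 mm above the origin (leaning 2 mm to +x), the rod's upper side 8 mm below it. With point bow at this origin the watch is fully on the hook.
- pull (a joint): How far the plunger (hook and 26 mm wide red pointer) is drawn out, m: 0 at rest, 0.06 at the end of its stroke. Sprung at 300 N/m from zero, so 0.0415 takes about 12.5 N; let go, it runs back to within 1 mm of 0. The red pointer's front face stands in the green band from 0.036 to 0.047; the orange overload zone starts at 0.053.
- drag (a joint): Reading of the yellow drag marker (16 mm wide), m, on the scale of joint pull, taken at its rear face. It stands in front of the red pointer, is pushed ahead by it and stays by light friction (0.4 N) at the furthest pull. It starts at an old reading of 0 to 0.015, short of the green band; there is no need to reset it.
- marker: Tip of the yellow drag marker on top of the gauge, about 57 mm above the gauge's underside; not to be touched. The red pointer is 54 mm high.
- tray: Loose shallow green plastic tray for finished jobs, 170 (x) x 150 (y) mm outside, 14 mm high, walls and floor 3 mm thick, standing on the mat; origin at the centre of its underside.
- loupe: Bystander: loose black eye loupe, 38 mm across and 38 mm tall; origin at the centre of its underside.
- oil_cups: Bystander: loose black oil-cup stand with four coloured caps, 66 x 66 x 22 mm; origin at the centre of its underside.
- casing_block: Bystander: loose round black casing block with a watch movement on it, 72 mm across and 29 mm tall; origin at the centre of its underside.
- screwdriver: Bystander: loose small screwdriver with a red handle, 110 mm long, lying along its x.
- mat: Fixed blue bench mat, 500 x 860 mm, 3 mm thick, on which everything stands; origin at the centre of its underside, on the work surface.
Things that resemble listed ones, but are neither listed nor needed, are in the scene too. There is more than one size of the watch; the job needs the largest.

How it is judged:
On the way:
1. the watch, by its bow, holds the gauge drawn out into the green band (0.036 to 0.047 m) for 1 s (value of joint pull between 0.036 and 0.047 m and contact force between watch and hook above 6 N), for 1 s.
At the end, for the whole second after the job is handed in: The watch lies still, dial up and flat (tilt under 0.06 rad) on the green tray's floor, its centre within 60 mm of the tray's centre; the plunger is back at rest (under 4 mm); and the drag marker reads inside the green band (35.5 to 47.5 mm) (value of joint drag between 0.0355 and 0.0475 m and value of joint pull below 0.004 m and horizontal distance between watch and tray below 0.06 m and z of watch in the frame of tray between 0.001 and 0.006 m and angle between watch's own z axis and vertical below 0.06 rad and linear speed of each of watch, tray below 0.02 m/s); the robot touches nothing.
It fails at once if the gauge snaps back (plunger returning faster than 0.35 m/s) (velocity of joint pull below -0.35 m/s).
It fails at once if the robot touches the drag marker (contact force between the arm and marker above 0.5 N).
It fails at once if the watch is dropped (moves faster than 0.5 m/s with no finger on it: a fall of more than about 13 mm) (contact force between watch and the fingers below 0.1 N and linear speed of watch above 0.5 m/s).
It fails at once if a bystander is moved more than 15 mm (distance of any of loupe, oil_cups, casing_block, screwdriver from where it was at the start of the episode above 0.015 m).
It also fails if it takes over 56 s, if anything falls off the work surface, if the arm or the gripper's body presses on something with over 40 N, if the wrist force passes 120 N, or if a joint passes its speed limit or range.

ROBOT

A 6-joint arm with a two-finger parallel gripper is mounted at the origin on the work surface. World frame = base frame: x ahead of the robot, y to its left, z up, the work surface at z = 0. Lengths are in m, angles in rad, forces in N, time in s.
With the tool pointing down it reaches from about 0.35 to 0.975 m from the base axis. Payload 4.9 kg.
Tool frame: the origin (TCP) lies at the very end of the fingers, on their centre line; the grasp point (between the pads) lies 19 mm behind it; z points along the fingers, y is the line along which they close (so a half turn about z gives the same grasp; the last joint's range is limited). The gripper opens to 85 mm and grips with 20 to 120 N. Pads are 22 mm wide; open, the fingers measure 114 mm over their backs; the gripper's body (76 mm by 85 mm) begins 54 mm behind the grasp point. The pads swing forward as they close: fully open they stand 13 mm farther back than shut.
Start: joints at [1.045, 0.053, 1.613, -0, 1.476, -0.119], TCP at [0.247, 0.574, 0.231] pointing down, gripper open.
Joint ranges: [-3.01, 3.01], [-1.01, 2.22], [0.06, 2.58], [-1.02, 4.17], [0.09, 2.62], [-3.14, 3.14]. Speed limits (rad/s): [2.57, 2.57, 3.14, 3.14, 3.14, 3.14].

INTERFACE

Orientations are given as a rotation vector (axis times angle).
In Python, from station import get_obs, get_image, get_calibration, finish_job gives the robot as it stands.
- The arm moves only by the tool servo_tool, never from a script. Its argument "increments" is a list of rows, each a list of 5 numbers: the opening, from 0 (shut) to 1 (fully open), then the shift along the tool's x, y, z in mm, then the turn about the tool's z in degrees. In form: [[jaw, tx, ty, tz, spin], ...]. A call has 1 to 12 rows; each row shifts and turns the commanded pose from where the row before left it, along the tool's axes as they then stand; what a row does not reach is not made up. A row lasts 1/8 s, in which the tool goes at most 62.5 mm and 10.7 degrees, less where a joint would pass 70% of its speed; a pose out of reach is approached as far as the arm can. A call is refused whole if a number of a shift passes 62.5 or a number of a turn 10.7, either way. A call with a gripper value outside its range is refused whole. The fingers move at their own pace and stop on an object; "force" is the grip in N (left out, the last holds). Time passes only in rows, so rows that do not move let the fingers close. It gives the time, the measured TCP pose, the force, the opening and the grip force at its end, in the units of the state.
- get_obs(): the state, without advancing time (a new reading comes with each control period).
- get_image(name): name is "scene" or "top" or "wrist"; returns the picture (384x512x3 uint8, red, green, blue); there is no depth.
- get_calibration(name): a dict with "fx", "fy", "cx", "cy" (pixels), "R" (3x3) and "t" (3): a world point X has camera coordinates R X + t; the wrist camera has in their place "mount" (4x4, takes a point from camera to tool coordinates, whose origin is the TCP and whose axes are the flange's). Camera axes: x right, y down, z forward; pixel columns grow to the right and rows downward; lengths in m; the calibration is good to about 2 mm. A picture is of the moment at which its call begins: read the wrist's pose just before it. get_calibration takes no time and is no camera call.
- finish_job(): hands the job in; it is judged then, once.
The state is a dict: "t": time; "q": joint angles; "dq": joint speeds; "effort": joint torques, N m; "tool_pos": TCP position; "tool_rot": TCP orientation; "contact_force": force on the tool from outside, world axes, zero at the start; "wrist_torque": the same for the moment, N m; "opening": finger opening in m; "grip_force": force on a finger pad.
Only numpy, scipy, OpenCV 4.12 (cv2) and the standard library are available. Lean on these libraries where they do the work, as an engineer would, in place of code of your own. Each camera call takes 0.05 s, during which the arm holds its last target. There are 200 camera calls.

## Working session

There is one attempt and no reset: what is moved stays moved. The work goes in short steps, Python scripts to look and compute and a tool call to move; the robot and the scene stay as the last step left them, time stands still between calls to the robot, and variables do not carry over. Pictures are saved under pics/ and viewed, at most 13 in all, crops included, and the job is handed in when it is done.

Besides the shell and the picture viewer there is one more tool, called after "Call:" as a command line: name --pt "numbers of a row" for each row, then --argument value for the rest. servo_tool: Moves the arm, as the interface text tells. Its arguments: {"type":"object","properties":{"increments":{"type":"array"},"force":{"type":"number"}},"required":["increments"]}

```bash
mkdir -p pics; ls
cat > h.py <<'E'
import numpy as np, cv2
from station import *
from scipy.spatial.transform import Rotation as Ro
def cam(name,obs=None):
    c=get_calibration(name); K=np.array([[c['fx'],0,c['cx']],[0,c['fy'],c['cy']],[0,0,1]])
    if 'R' in c: return K,np.array(c['R']),np.array(c['t'])
    M=np.array(c['mount']); T=np.eye(4); T[:3,:3]=Ro.from_rotvec(obs['tool_rot']).as_matrix(); T[:3,3]=obs['tool_pos']
    W=np.linalg.inv(T@M); return K,W[:3,:3],W[:3,3]
def ray(c,uv,z):
    K,R,t=c; uv=np.atleast_2d(uv).astype(float)
    d=(np.linalg.inv(K)@np.c_[uv,np.ones(len(uv))].T).T@R; o=-R.T@t
    return o+d*((z-o[2])/d[:,2])[:,None]
def proj(c,X):
    K,R,t=c; p=(np.atleast_2d(X)@R.T+t)@K.T; return p[:,:2]/p[:,2:]
def save(n,im): cv2.imwrite('pics/'+n,cv2.cvtColor(im,cv2.COLOR_RGB2BGR))
E
python3 - <<'E'
from h import *
o=get_obs(); print(o)
a=get_image('scene');b=get_image('top')
np.save('scene.npy',a);np.save('top.npy',b)
save('top.png',cv2.resize(b,(800,600),interpolation=cv2.INTER_CUBIC));save('scene.png',cv2.resize(a,(800,600),interpolation=cv2.INTER_CUBIC))
for n in('top','scene'):
    c=cam(n);print(n,c[0][0,0],-c[1].T@c[2]); print(ray(c,[[0,0],[511,0],[0,383],[511,383],[256,192]],0.003).round(3))
E
```

```text
pics
{'t': 0.0, 'q': array([ 1.04502473e+00,  5.33466016e-02,  1.61429411e+00, -5.30445498e-06,
        1.47599054e+00, -1.18971641e-01]), 'dq': array([-5.91346489e-04, -9.96200071e-05, -1.21156438e-05,  2.12548600e-05,
        1.53335451e-03, -1.00596756e-03]), 'effort': array([-1.09400153e-03, -3.93686914e+01, -3.70174491e+01, -2.15671839e-04,
        7.05293191e-03, -7.60862413e-07]), 'tool_pos': array([0.24696633, 0.57346082, 0.23006931]), 'tool_rot': array([-6.34472383e-01, -3.07620119e+00,  3.03927163e-03]), 'contact_force': array([ 0.0035357 , -0.11478001, -0.24713892]), 'wrist_torque': array([-0.01541045, -0.02093814,  0.04545428]), 'grip_force': 0.0, 'opening': 0.08522560139805642}
top 450.1458562987621 [0.45788016 0.00257918 1.02084249]
[[ 1.055  0.599  0.003]
 [ 1.078 -0.642  0.003]
 [ 0.181  0.526  0.003]
 [ 0.181 -0.575  0.003]
 [ 0.596 -0.017  0.003]]
scene 346.70249767601365 [ 1.04009466 -0.00606087  0.68070794]
[[-0.379 -1.031  0.003]
 [-0.35   0.981  0.003]
 [ 0.966 -0.451  0.003]
 [ 0.961  0.429  0.003]
 [ 0.561 -0.007  0.003]]
```

View pics/top.png

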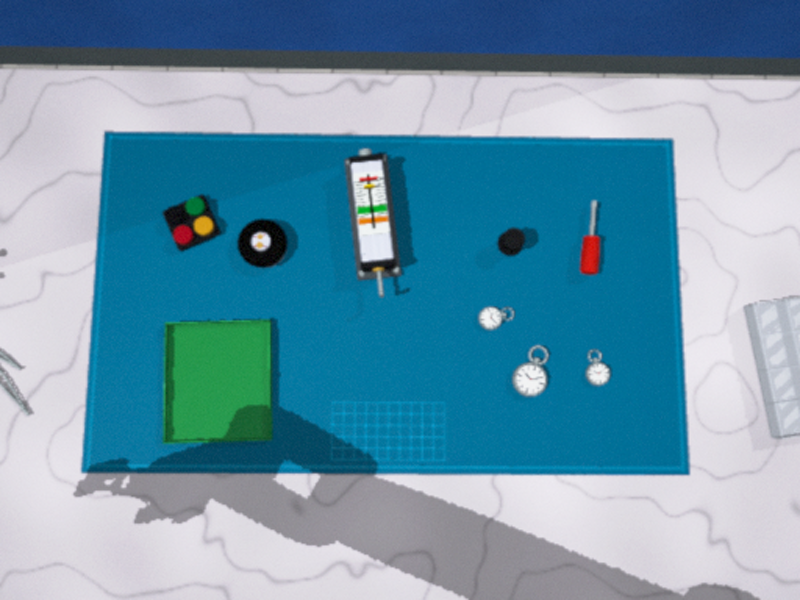

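View pics/scene.png

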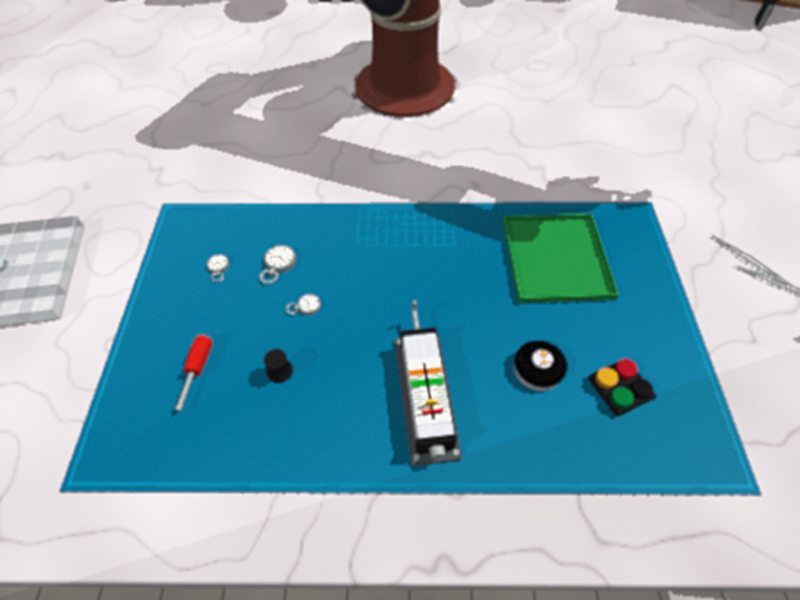

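The top view shows three candidate watches: (530,378), (490,317) and (598,373). The one at (530,378) has the largest dial, so it fits. The gauge lies at (372,210) with its hook near (381,293), pointing towards the robot. The tray is at (218,380).

```bash
cat > m.py <<'E'
from h import *
for n in('top','scene'):
    im=np.load(n+'.npy'); c=cam(n); hsv=cv2.cvtColor(im,cv2.COLOR_RGB2HSV)
    # mat region
    P=proj(c,[[.36,.42,.003],[.36,-.42,.003],[.8,-.42,.003],[.8,.42,.003]])
    mat=np.zeros(im.shape[:2],np.uint8); cv2.fillConvexPoly(mat,P.astype(np.int32),255)
    w=((hsv[...,1]<70)&(hsv[...,2]>140)&(mat>0)).astype(np.uint8)
    N,L,S,C=cv2.connectedComponentsWithStats(w)
    print(n)
    for i in range(1,N):
        if S[i,4]>40:
            r=cv2.minAreaRect(np.argwhere(L==i)[:,::-1].astype(np.float32))
            print(' white',C[i].round(1),S[i,2:5],ray(c,C[i],.0155 if S[i,4]<500 else .045).round(4),np.round(ray(c,cv2.boxPoints(r),.045)[:,:2],3).tolist() if S[i,4]>500 else '')
    g=((hsv[...,0]>45)&(hsv[...,0]<75)&(hsv[...,1]>120)&(mat>0)).astype(np.uint8)
    N,L,S,C=cv2.connectedComponentsWithStats(g)
    for i in range(1,N):
        if S[i,4]>1000:
            r=cv2.minAreaRect(np.argwhere(L==i)[:,::-1].astype(np.float32)); print(' tray',S[i,4],ray(c,cv2.boxPoints(r),.017).round(3).tolist(),ray(c,r[0],.017))
    # non-blue near hook and big watch
E
python3 m.py
python3 - <<'E'
from h import *
b=np.load('top.npy');s=np.load('scene.npy')
A=cv2.resize(b[200:270,285:395],(550,350),interpolation=cv2.INTER_CUBIC)
B=cv2.resize(b[90:195,215:265],(250,525),interpolation=cv2.INTER_CUBIC)
o=np.zeros((600,800,3),np.uint8);o[:350,:550]=A;o[:525,550:]=B
C=cv2.resize(s[180:225,240:300],(320,240),interpolation=cv2.INTER_CUBIC);o[355:595,:320]=C
save('crop.png',o)
E
```

```text
top
 white [237.3 136.4] [  28   63 1024] [[0.7149 0.0258 0.045 ]] [[0.787, 0.057], [0.793, 0.011], [0.65, -0.006], [0.644, 0.04]]
 white [379.2 139. ] [ 4 22 52] [[ 0.7201 -0.3005  0.0155]] 
 white [166.7 153.7] [12 11 92] [[0.6804 0.1864 0.0155]] 
 white [314. 203.] [ 17  14 172] [[ 0.5704 -0.1478  0.0155]] 
 white [339.5 240.5] [ 23  32 402] [[ 0.4869 -0.2037  0.0155]] 
 white [382.3 238.2] [ 15  17 175] [[ 0.4926 -0.3     0.0155]] 
 tray 5145 [[0.56, 0.322, 0.017], [0.564, 0.171, 0.017], [0.396, 0.162, 0.017], [0.393, 0.31, 0.017]] [[0.47733025 0.24129511 0.017     ]]
scene
 white [177.5 165.9] [ 23  24 261] [[ 0.4907 -0.2026  0.0155]] 
 white [138.7 168.2] [ 14  14 121] [[ 0.4978 -0.2981  0.0155]] 
 white [197.2 193.7] [ 16  12 135] [[ 0.575  -0.1453  0.0155]] 
 white [269.2 225.7] [ 25  34 526] [[0.6778 0.0205 0.045 ]] [[0.652, -0.006], [0.643, 0.042], [0.717, 0.049], [0.725, 0.004]]
 white [346.7 229.5] [13 12 98] [[0.6703 0.1901 0.0155]] 
 white [117.8 250.3] [12 25 81] [[ 0.7207 -0.2986  0.0155]] 
 white [275.8 263.3] [ 29  37 683] [[0.762  0.0317 0.045 ]] [[0.73, 0.002], [0.72, 0.05], [0.79, 0.059], [0.799, 0.013]]
 tray 3273 [[0.399, 0.165, 0.017], [0.392, 0.351, 0.017], [0.568, 0.316, 0.017], [0.574, 0.15, 0.017]] [[0.48855911 0.24489658 0.017     ]]
```

View pics/crop.png

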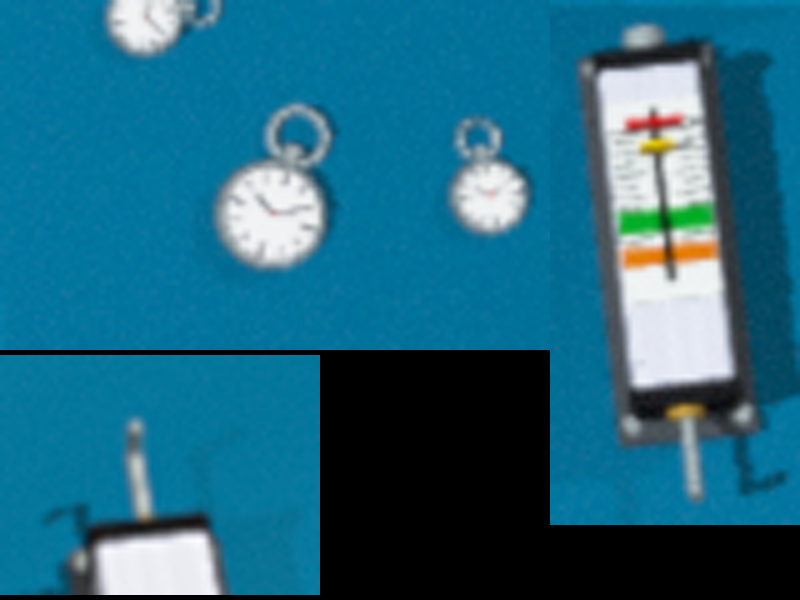

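The crop confirms it: the largest watch's dial is at top pixel (339.4,242.6), with its bow centred at (344.6,227.2). The hook pin tip is at top pixel (244,189) and scene pixel (265,193).

Run:
```python
from h import *
t=cam('top');s=cam('scene')
print('watch',ray(t,[339.4,242.6],.015),'bow',ray(t,[344.6,227.2],.010))
print('tip',ray(t,[244,188.8],.056),ray(s,[265.3,193],.056))
W=ray(t,[339.4,242.6],.015)[0];B=ray(t,[344.6,227.2],.010)[0]
print(np.linalg.norm(B-W),np.degrees(np.arctan2(*(B-W)[[1,0]])))
# gauge axis: scale plate mid-edges top crop
e=ray(t,[[215+99/5,90+67/5],[215+(682-550)/5,90+382/5]],.045);print(e,np.degrees(np.arctan2(*(e[0]-e[1])[[1,0]])))
o=get_obs();R=Ro.from_rotvec(o['tool_rot']).as_matrix();print(R.round(4))
print(get_calibration('wrist'))
print('to above watch (tool mm):',R.T@(np.r_[W[:2],.2]-o['tool_pos'])*1000)
```

```text
watch [[ 0.48222094 -0.20361125  0.015     ]] bow [[ 0.51685813 -0.21708429  0.01      ]]
tip [[0.59565302 0.00976733 0.056     ]] [[0.60159947 0.01326288 0.056     ]]
0.03750010528597824 -21.25484944727327
[[0.79097539 0.03235344 0.045     ]
 [0.64704843 0.01604859 0.045     ]] 6.463229915361404
[[-9.184e-01  3.957e-01 -9.000e-04]
 [ 3.957e-01  9.184e-01 -1.600e-03]
 [ 2.000e-04 -1.800e-03 -1.000e+00]]
{'fx': 275.37329873921783, 'fy': 275.37329873921783, 'cx': 256.5520844815235, 'cy': 195.0833612844931, 'mount': array([[ 5.34926709e-04, -9.54122002e-01, -2.99417635e-01,
         7.65694136e-02],
       [ 9.99998987e-01,  1.15475410e-04,  1.41858224e-03,
         4.57230007e-05],
       [-1.31892515e-03, -2.99418090e-01,  9.54121097e-01,
        -1.42835025e-01],
       [ 0.00000000e+00,  0.00000000e+00,  0.00000000e+00,
         1.00000000e+00]])}
to above watch (tool mm): [-523.50776912 -620.5946502    31.20125375]
```

Call:
servo_tool --pt "1 -20 -24 0 0" --pt "1 -37 -44 2 0" --pt "1 -40 -47 2 0" --pt "1 -40 -47 2 0" --pt "1 -40 -47 2 0" --pt "1 -40 -47 2 0" --pt "1 -40 -47 2 0" --pt "1 -40 -47 2 0" --pt "1 -40 -47 2 0" --pt "1 -40 -47 2 0" --pt "1 -40 -47 2 0" --pt "1 -40 -47 2 0" --force 35

```text
t: 1.6
tool_pos: [0.4541, -0.103, 0.209]
tool_rot: [0.635, 3.076, 0.0]
contact_force: [0.6, 0.5, -0.3]
opening: 0.0855
grip_force: 0.0
```

Call:
servo_tool --pt "1 -37 -44 2 0" --pt "1 -20 -24 2 0" --pt "1 -9 -15 0 -2" --pt "1 0 0 0 0" --pt "1 0 0 0 0"

```text
t: 2.22
tool_pos: [0.4816, -0.2026, 0.205]
tool_rot: [-0.581, -3.087, -0.001]
contact_force: [-1.1, 0.5, -0.6]
opening: 0.0855
grip_force: 0.0
```

Run:
```python
from h import *
o=get_obs();im=get_image('wrist');np.save('w1.npy',im)
print(o['t'],o['tool_pos'],Ro.from_rotvec(o['tool_rot']).as_matrix().round(4).tolist(),o['tool_rot'])
save('w1.png',im)
np.save('w1_pose.npy',np.r_[o['tool_pos'],o['tool_rot']])
```

```text
2.225 [ 0.48164384 -0.20256042  0.20497061] [[-0.9316, 0.3634, -0.0005], [0.3634, 0.9316, 0.0007], [0.0007, 0.0004, -1.0]] [-5.80799005e-01 -3.08679882e+00 -8.69997159e-04]
```

View pics/w1.png

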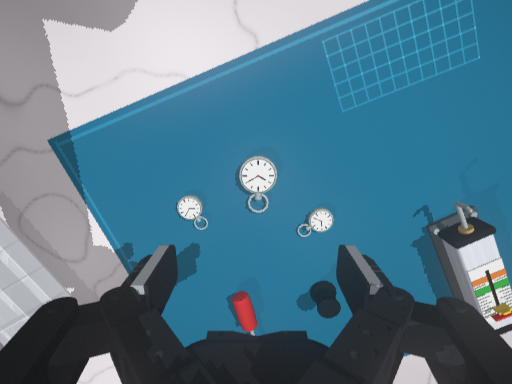

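The wrist picture shows the watch at (258,174) with its bow at (258,203), so it is nearly aligned with the tool. The hook is at (462,210).

```bash
cat > wm.py <<'E'
import sys
from h import *
def measure(im,c,zc=.013,win=(225,140,70,85)):
    x,y,w,h=win; hsv=cv2.cvtColor(im,cv2.COLOR_RGB2HSV)[y:y+h,x:x+w]
    m=(hsv[...,1]<110)&(hsv[...,2]>60); m=m.astype(np.uint8)
    N,L,S,C=cv2.connectedComponentsWithStats(m); i=1+np.argmax(S[1:,4]); m=(L==i).astype(np.uint8)
    op=cv2.morphologyEx(m,cv2.MORPH_OPEN,cv2.getStructuringElement(cv2.MORPH_ELLIPSE,(13,13)))
    cs=max(cv2.findContours(op,0,cv2.CHAIN_APPROX_NONE)[0],key=cv2.contourArea)
    (cc,r)=cv2.minEnclosingCircle(cs); e=cv2.fitEllipse(cs)
    cen=np.array(e[0])+[x,y]
    # bow hole
    cn,hi=cv2.findContours(m,cv2.RETR_CCOMP,cv2.CHAIN_APPROX_NONE); 
    holes=[k for k,q in zip(cn,hi[0]) if q[3]>=0 and cv2.contourArea(k)>15]
    out=[]
    for k in holes:
        M=cv2.moments(k); out.append((M['m10']/M['m00']+x,M['m01']/M['m00']+y,cv2.contourArea(k)))
    return cen,e[1],out
if __name__=='__main__':
    im=np.load('w1.npy');p=np.load('w1_pose.npy');o=dict(tool_pos=p[:3],tool_rot=p[3:]);c=cam('wrist',o)
    cen,ax,h=measure(im,c);print(cen,ax,h)
    W=ray(c,cen,.011)[0]; d=ray(c,[cen+[ax[0]/2,0],cen-[ax[0]/2,0]],.011); print('W',W,'diam',np.linalg.norm(d[0]-d[1]))
    for k in h:
        B=ray(c,k[:2],.009)[0]; v=B-W; print('B',B,'dist',np.linalg.norm(v[:2]),np.degrees(np.arctan2(v[1],v[0])))
    R=Ro.from_rotvec(o['tool_rot']).as_matrix(); print('tool shift',R.T@(np.r_[W[:2],.012]-p[:3])*1000)
    print('hook tip ray',ray(c,[[462,207]],.056))
    b=im[195:265,420:500];save('w1h.png',cv2.resize(b,(640,560),interpolation=cv2.INTER_CUBIC))
E
python3 wm.py
```

```text
[257.52440262 174.48430252] (37.13846969604492, 39.26017761230469) [(257.747263681592, 203.38308457711443, 167.5)]
W [ 0.48413868 -0.20156392  0.011     ] diam 0.04651683124315082
B [ 0.52058741 -0.21539452  0.009     ] dist 0.03898455109945438 -20.779438772038258
tool shift [ -2.10103606   1.7524664  192.96991159]
hook tip ray [[0.59303772 0.00320608 0.056     ]]
```

View pics/w1h.png

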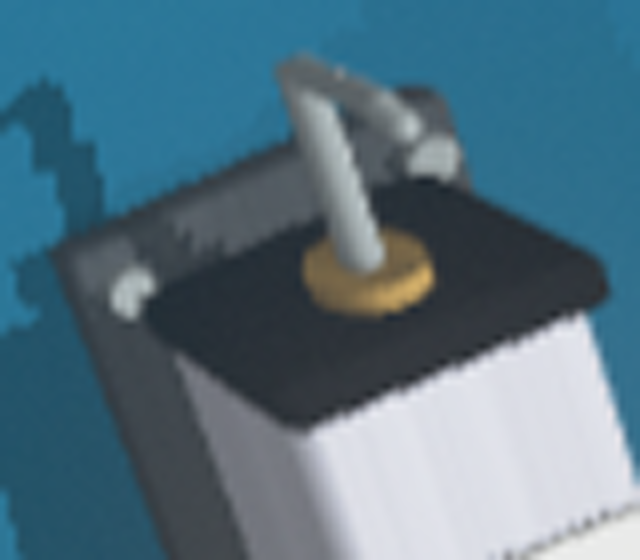

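Run:
```python
from h import *
p=np.load('w1_pose.npy');c=cam('wrist',dict(tool_pos=p[:3],tool_rot=p[3:]))
# crop scale 8, origin (420,195)
tip=[420+412/8,195+128/8];base=[420+298/8,195+68/8]
rodr=[420+360/8,195+255/8]
print('tip',ray(c,tip,.055)[0],'base',ray(c,base,.033)[0],'rod end at collar',ray(c,rodr,.033)[0])
# triangulate with top and scene (tip)
t=cam('top');s=cam('scene')
def tri(l):
    A=[];b=[]
    for (K,R,tt),uv in l:
        d=R.T@np.linalg.inv(K)@np.r_[uv,1];d/=np.linalg.norm(d);P=np.eye(3)-np.outer(d,d);A.append(P);b.append(P@(-R.T@tt))
    return np.linalg.lstsq(np.vstack(A),np.hstack(b),rcond=None)[0]
print(tri([(c,tip),(t,[244,188.6])]),tri([(c,tip),(s,[265.3,193])]))
```

```text
tip [0.6024865  0.01314045 0.055     ] base [0.60077363 0.01256309 0.033     ] rod end at collar [0.63541226 0.0166429  0.033     ]
[0.59618764 0.00886692 0.06284645] [0.60179111 0.01293274 0.05594892]
```

Call:
servo_tool --pt "0.65 -1 1 20 0" --pt "0.65 -1 0.8 40 0" --pt "0.65 0 0 50 0" --pt "0.65 0 0 40 0" --pt "0.65 0 0 20 0" --pt "0.65 0 0 10 0" --pt "0.65 0 0 8 0" --pt "0.65 0 0 6 0" --pt "0.65 0 0 0 0"

```text
t: 3.4
tool_pos: [0.4846, -0.2024, 0.0115]
tool_rot: [0.581, 3.087, -0.0]
contact_force: [0.6, -0.8, 0.1]
opening: 0.0555
grip_force: 0.0
```

Call:
servo_tool --pt "0.65 0 0 3 0" --pt "0.65 0 0 2 0" --pt "0.65 0 0 1 0" --pt "0.65 0 0 0 0"

```text
t: 3.9
tool_pos: [0.4844, -0.2023, 0.0053]
tool_rot: [-0.581, -3.087, -0.0]
contact_force: [0.1, 0.1, 0.1]
opening: 0.0557
grip_force: 0.0
```

Call:
servo_tool --pt "0.65 0 0 1 0" --pt "0.65 0 0 1 0" --pt "0.65 0 0 0 0"

```text
t: 4.28
tool_pos: [0.4843, -0.2023, 0.0032]
tool_rot: [-0.581, -3.087, -0.0]
contact_force: [-0.0, 0.5, -0.3]
opening: 0.0552
grip_force: 0.0
```

Call:
servo_tool --pt "0.65 0 0 1 0" --pt "0.65 0 0 1 0" --pt "0.65 0 0 0 0"

```text
t: 4.65
tool_pos: [0.4843, -0.2023, 0.0012]
tool_rot: [-0.581, -3.087, -0.0]
contact_force: [0.0, -0.7, 0.9]
opening: 0.0554
grip_force: 0.0
```

Call:
servo_tool --pt "0.5 0 0 0 0" --pt "0.3 0 0 0 0" --pt "0.3 0 0 0 0" --pt "0.3 0 0 0 0" --pt "0.3 0 0 0 0" --force 38

```text
t: 5.28
tool_pos: [0.4847, -0.2025, 0.0016]
tool_rot: [0.581, 3.087, -0.0]
contact_force: [-0.2, 1.0, 2.9]
opening: 0.046
grip_force: 39.3
```

Call:
servo_tool --pt "0.3 0 0 -5 0" --pt "0.3 0 0 -15 0" --pt "0.3 0 0 -30 0" --pt "0.3 0 0 -30 0" --pt "0.3 0 0 -20 0" --pt "0.3 0 0 0 0"

```text
t: 6.02
tool_pos: [0.4858, -0.2032, 0.104]
tool_rot: [0.58, 3.083, -0.003]
contact_force: [0.6, 0.1, -1.5]
opening: 0.0462
grip_force: 39.2
```

Run:
```python
from h import *
o=get_obs();im=get_image('wrist');np.save('w2.npy',im)
print(o['t'],o['tool_pos'],o['tool_rot'],o['opening'],o['grip_force'])
np.save('w2_pose.npy',np.r_[o['tool_pos'],o['tool_rot']])
c=get_calibration('wrist');M=np.linalg.inv(c['mount'])
q=M@np.array([0,0,-.006,1]);uv=[c['fx']*q[0]/q[2]+c['cx'],c['fy']*q[1]/q[2]+c['cy']];print(uv)
save('w2.png',cv2.resize(im[150:330,136:376],(800,600),interpolation=cv2.INTER_CUBIC))
```

```text
6.025 [ 0.48578227 -0.20315252  0.10404455] [ 5.79917791e-01  3.08279445e+00 -2.79839278e-03] 0.04618870806154312 39.21963930130005
[np.float64(256.07402340246273), np.float64(252.63394466479303)]
```

View pics/w2.png

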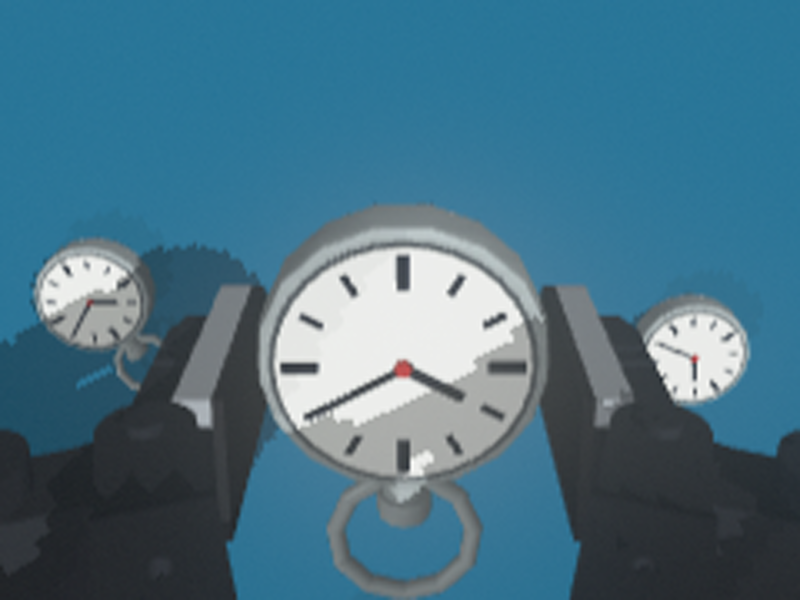

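The picture shows the watch gripped level and centred, with the dial centre at crop (402,368) and the bow opening at about (405,552), pointing along the tool's -x.

Run:
```python
from h import *
c=get_calibration('wrist');M=np.array(c['mount'])
def tr(uv,z):
    d=M[:3,:3]@np.array([(uv[0]-c['cx'])/c['fx'],(uv[1]-c['cy'])/c['fy'],1]);o=M[:3,3];return (o+d*(z-o[2])/d[2])*1000
k=lambda u,v:(136+u*.3,150+v*.3)
print('dial',tr(k(402.5,368.5),-.0132),'rim L,R',tr(k(261,360),-.013),tr(k(547,360),-.013))
print('dial 12/6 marks',tr(k(403,272),-.0132),tr(k(403,455),-.0132))
for v in(528,552,577,597): print('bow',v,tr(k(405,v),-.0076))
p=np.load('w2_pose.npy');R=Ro.from_rotvec(p[3:]).as_matrix();print(R.round(4))
d=tr(k(402.5,368.5),-.0132)/1000
# target
g=np.radians(6.5);gx=np.array([np.cos(g),np.sin(g)])
H=np.array([.6003,.0128]);
a=np.degrees(np.arctan2(-R[1,0],-R[0,0]));print('watch angle',a)
# target tool R: tool -x along gx, watch offset d along tool
Rt=Ro.from_euler('z',6.5-a,degrees=True).as_matrix()@R
bow=d+np.array([-.0405,0,.006]); bow[2]=-.0074-0
tcp=np.r_[H,.044]-Rt@np.array([bow[0],bow[1],-.0074])
print('final tcp',tcp,'shift in final tool axes from now',Rt.T@(tcp-p[:3])*1000,'spin',-(6.5-a))
```

```text
dial [ -0.70556214   0.36275669 -13.2       ] rim L,R [  0.71829917 -22.23055057 -13.        ] [  0.70699068  23.44457489 -13.        ]
dial 12/6 marks [ 16.17531817   0.42737716 -13.2       ] [-16.8941466    0.45746372 -13.2       ]
bow 528 [-36.07650687   0.84377041  -7.6       ]
bow 552 [-41.24707523   0.85184833  -7.6       ]
bow 577 [-46.73874273   0.8604279   -7.6       ]
bow 597 [-51.21186528   0.86741621  -7.6       ]
[[-9.316e-01  3.634e-01  4.300e-03]
 [ 3.634e-01  9.316e-01 -2.600e-03]
 [-5.000e-03 -9.000e-04 -1.000e+00]]
watch angle -21.30718306617063
final tcp [0.55943819 0.00777273 0.03639545] shift in final tool axes from now [-96.72217247 201.29117089  67.95397779] spin -27.80718306617063
```

Call:
servo_tool --pt "0.3 0 10 0 0" --pt "0.3 1 30 0 0" --pt "0.3 2 40 0 0" --pt "0.3 2 45 0 0" --pt "0.3 2 45 0 0" --pt "0.3 1 33 0 0" --pt "0.3 0 15 0 0" --pt "0.3 0 5.3 0 -6" --pt "0.3 0 0 10 -8" --pt "0.3 0 0 10 -8" --pt "0.3 0 0 8 -5.8" --pt "0.3 0 0 0 0"

```text
t: 7.58
tool_pos: [0.5568, 0.0083, 0.0717]
tool_rot: [0.175, -3.133, -0.0]
contact_force: [-0.4, -1.1, -0.7]
opening: 0.0462
grip_force: 39.3
```

Run:
```python
from h import *
o=get_obs();im=get_image('wrist');s=get_image('scene')
print(o['t'],o['tool_pos'],o['tool_rot'],o['opening'],o['grip_force'])
p=np.r_[o['tool_pos'],o['tool_rot']];np.save('w3_pose.npy',p);np.save('w3.npy',im);np.save('s3.npy',s)
out=np.zeros((600,800,3),np.uint8)
out[:300,:400]=cv2.resize(im[220:340,176:336],(400,300),interpolation=cv2.INTER_CUBIC)
out[:,400:]=cv2.resize(s[160:220,245:285],(400,600),interpolation=cv2.INTER_CUBIC)
out[300:,:400]=cv2.resize(s[130:280,170:370],(400,300))
save('w3.png',out)
R=Ro.from_rotvec(p[3:]).as_matrix();print('angle',np.degrees(np.arctan2(-R[1,0],-R[0,0])))
bow=p[:3]+R@[-.0412,.0006,-.0074];print('bow',bow)
H=np.array([.6003,.0128,.044]);print('shift',R.T@(H-bow)*1000)
```

```text
7.575 [0.55681069 0.00833411 0.07167239] [ 1.74882774e-01 -3.13339812e+00 -4.76635627e-04] 0.046237455327359414 39.272090792655945
angle 6.3890586837743175
bow [0.59771245 0.01351418 0.07893686]
shift [-2.60713816 -1.01473566 34.92796207]
```

View pics/w3.png

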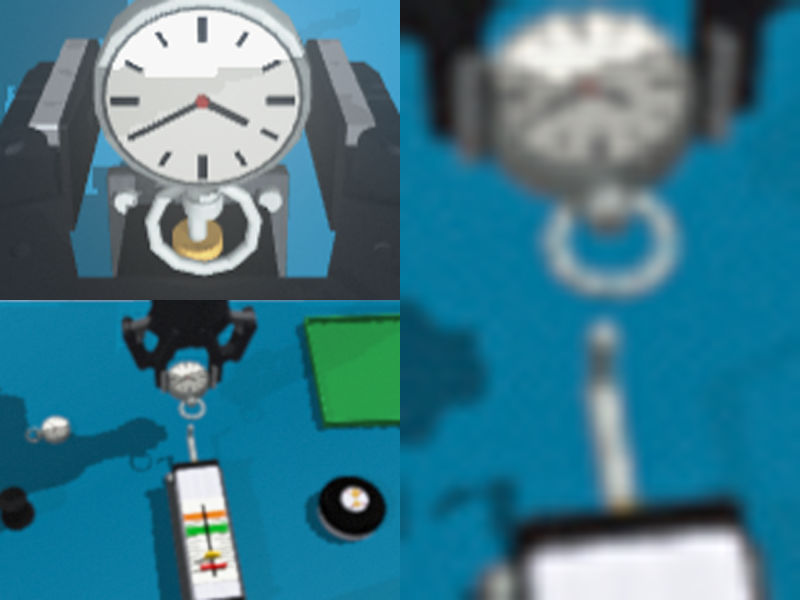

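The left crop looks down through the bow at the rod and collar, almost on axis. The scene crop has the bow at (610,243) and the hook tip at (603,330).

Run:
```python
from h import *
s=cam('scene');p=np.load('w3_pose.npy');R=Ro.from_rotvec(p[3:]).as_matrix()
b=ray(s,[245+61/2.86-0.3+.0,160+24.3],.079)[0] if 0 else ray(s,[245+(610-400)/10,160+24.3],.079)[0]
h=ray(s,[245+(603-400)/10,160+32.8],.056)[0]
g=np.radians(6.5);h0=h-.002*np.array([np.cos(g),np.sin(g),0])
print('bow scene',b,'tip',h,'shift',R.T@(h0-b)*1000)
# wrist: pin visible? bow centre & collar
c=cam('wrist',dict(tool_pos=p[:3],tool_rot=p[3:]))
print('expected tip px in crop',(proj(c,[.6023,.0131,.056])-[176,220])*2.5,'bow centre px',(proj(c,p[:3]+R@[-.0412,.0006,-.0074])-[176,220])*2.5,'origin low',(proj(c,[.6003,.0128,.033])-[176,220])*2.5)
```

```text
bow scene [0.59480923 0.01440482 0.079     ] tip [0.60106155 0.01327094 0.056     ] shift [-4.16309681 -1.83768219 22.98550939]
expected tip px in crop [[199.13205238 191.3643928 ]] bow centre px [[202.85897    237.66111365]] origin low [[198.97741676 136.61949276]]
```

Call:
servo_tool --pt "0.3 -2 -1 0 0" --pt "0.3 -1.3 -0.3 6 0" --pt "0.3 0 0 6 0" --pt "0.3 0 0 4 0" --pt "0.3 0 0 3 0" --pt "0.3 0 0 2 0" --pt "0.3 0 0 0 0"

```text
t: 8.55
tool_pos: [0.5614, 0.0077, 0.0522]
tool_rot: [0.178, -3.136, -0.0]
contact_force: [0.3, -0.6, -1.3]
opening: 0.0464
grip_force: 39.3
```

Call:
servo_tool --pt "0.3 0 0 2 0" --pt "0.3 0 0 2 0" --pt "0.3 0 0 2 0" --pt "0.3 0 0 0 0"

```text
t: 9.05
tool_pos: [0.5613, 0.0077, 0.046]
tool_rot: [0.178, -3.136, -0.0]
contact_force: [-0.8, 0.8, -0.1]
opening: 0.0462
grip_force: 39.3
```

Call:
servo_tool --pt "0.3 0 0 3 0" --pt "0.3 0 0 3 0" --pt "0.3 0 0 2.5 0" --pt "0.3 0 0 0 0"

```text
t: 9.55
tool_pos: [0.5613, 0.0077, 0.0374]
tool_rot: [0.178, -3.136, -0.0]
contact_force: [-0.3, 0.6, -1.6]
opening: 0.0462
grip_force: 39.3
```

Call:
servo_tool --pt "0.3 2 0 0 0" --pt "0.3 3 0 0 0" --pt "0.3 3 0 0 0" --pt "0.3 2 0 0 0" --pt "0.3 0 0 0 0"

```text
t: 10.18
tool_pos: [0.5516, 0.0066, 0.038]
tool_rot: [-0.178, 3.136, -0.0]
contact_force: [1.3, 0.7, -1.5]
opening: 0.046
grip_force: 39.3
```

Call:
servo_tool --pt "0.3 3 0 0 0" --pt "0.3 4 0 0 0" --pt "0.3 4 0 0 0" --pt "0.3 3 0 0 0" --pt "0.3 1 0 0 0" --pt "0.3 0 0 0 0"

```text
t: 10.92
tool_pos: [0.5374, 0.0048, 0.0383]
tool_rot: [-0.178, 3.134, -0.0]
contact_force: [4.8, 0.1, -2.0]
opening: 0.0464
grip_force: 39.2
```

Run:
```python
from h import *
o=get_obs();s=get_image('scene');t=get_image('top');w=get_image('wrist')
print(o['t'],o['tool_pos'],np.mean([get_obs()['contact_force']],0))
np.save('s4.npy',s);np.save('t4.npy',t)
out=np.zeros((600,800,3),np.uint8)
out[:,:400]=cv2.resize(s[150:285,240:330],(400,600),interpolation=cv2.INTER_CUBIC)
out[:,400:]=cv2.resize(t[90:225,210:300],(400,600),interpolation=cv2.INTER_CUBIC)
save('p4.png',out)
```

```text
10.925 [0.53740406 0.00483286 0.0383136 ] [ 4.72045474  0.52552028 -1.53786232]
```

View pics/p4.png

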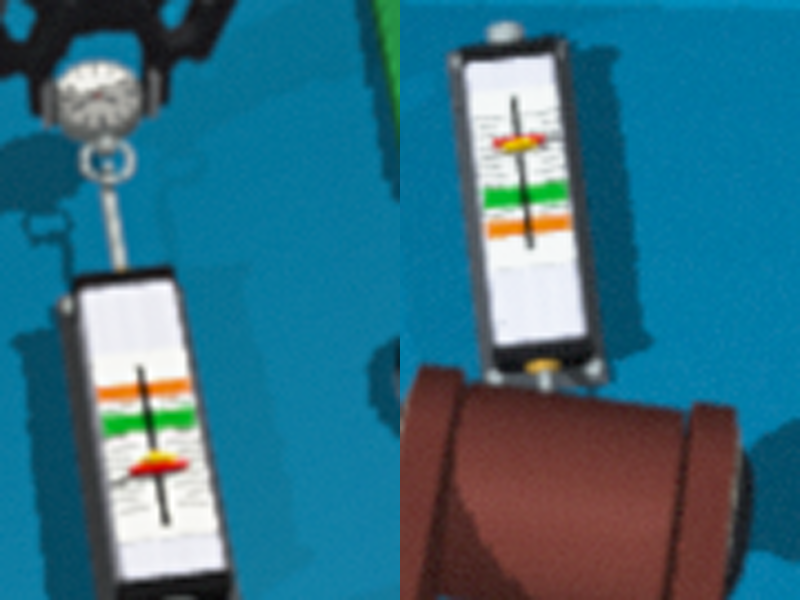

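The bow is on the hook. The red pointer has moved to scene crop (158,465), where it is pushing the yellow marker, and is still short of the green band.

```bash
cat > pl.py <<'E'
from h import *
def red(im,c,z):
    hsv=cv2.cvtColor(im,cv2.COLOR_RGB2HSV);P=proj(c,[[.63,.0,.05],[.63,.05,.05],[.80,.07,.05],[.80,.0,.05]])
    m=np.zeros(im.shape[:2],np.uint8);cv2.fillConvexPoly(m,P.astype(np.int32),1)
    r=((hsv[...,0]<6)|(hsv[...,0]>172))&(hsv[...,1]>130)&(m>0);ys,xs=np.nonzero(r);u=np.c_[xs,ys].mean(0)
    g=(hsv[...,0]>50)&(hsv[...,0]<75)&(hsv[...,1]>110)&(m>0);yg,xg=np.nonzero(g)
    y=(hsv[...,0]>20)&(hsv[...,0]<34)&(hsv[...,1]>130)&(m>0);yy,xy=np.nonzero(y)
    a=np.array([np.cos(np.radians(6.5)),np.sin(np.radians(6.5))])
    f=lambda X,z:ray(c,X,z)[0,:2]@a
    return [round(1000*v,1) for v in (f(u,z),f(np.c_[xy,yy].mean(0),z),f(np.c_[xg,yg].mean(0),.046))],len(xs),len(xy)
E
python3 - <<'E'
from pl import *
for n,fs in(('scene',('scene','s3','s4')),('top',('top','t4'))):
    for f in fs: print(f,red(np.load(f+'.npy'),cam(n),.053))
E
```

```text
scene ([np.float64(763.5), np.float64(750.8), np.float64(720.0)], 27, 19)
s3 ([np.float64(763.5), np.float64(750.9), np.float64(720.0)], 27, 18)
s4 ([np.float64(747.2), np.float64(740.5), np.float64(720.0)], 21, 7)
top ([np.float64(762.1), np.float64(681.9), np.float64(719.4)], 17, 26)
t4 ([np.float64(745.7), np.float64(693.7), np.float64(719.5)], 3, 25)
```

Call:
servo_tool --pt "0.3 2 0 0 0" --pt "0.3 3 0 0 0" --pt "0.3 4 0 0 0" --pt "0.3 4 0 0 0" --pt "0.3 4 0 0 0" --pt "0.3 3 0 0 0" --pt "0.3 2 0 0 0" --pt "0.3 0 0 0 0"

```text
t: 12.08
tool_pos: [0.5178, 0.0024, 0.0393]
tool_rot: [-0.177, 3.129, -0.001]
contact_force: [10.6, 1.1, -4.9]
opening: 0.0468
grip_force: 39.5
```

Run:
```python
from pl import *
o=get_obs();s=get_image('scene');t=get_image('top');np.save('s5.npy',s);np.save('t5.npy',t)
print(o['contact_force'],o['tool_pos'],red(s,cam('scene'),.053),red(t,cam('top'),.053))
```

```text
[10.62736437  1.06742453 -4.85143392] [0.51776066 0.00236681 0.03931477] ([np.float64(727.6), np.float64(721.9), np.float64(719.3)], 19, 17) ([np.float64(726.8), np.float64(680.0), np.float64(718.8)], 5, 32)
```

Call:
servo_tool --pt "0.3 2 0 0.5 0" --pt "0.3 2 0 0.5 0" --pt "0.3 2 0 0.5 0" --pt "0.3 0.5 0 0 0" --pt "0.3 0 0 0 0"

```text
t: 12.8
tool_pos: [0.5126, 0.0017, 0.0386]
tool_rot: [-0.177, 3.126, -0.001]
contact_force: [12.1, 1.5, -3.5]
opening: 0.0465
grip_force: 39.5
```

Run:
```python
from pl import *
o=get_obs();s=get_image('scene');t=get_image('top');w=get_image('wrist');np.save('w6.npy',w)
print(o['contact_force'],o['tool_pos'],red(s,cam('scene'),.053),red(t,cam('top'),.053))
out=np.zeros((600,800,3),np.uint8)
out[:,:400]=cv2.resize(s[140:275,240:330],(400,600),interpolation=cv2.INTER_CUBIC)
out[:300,400:]=cv2.resize(w[220:340,176:336],(400,300),interpolation=cv2.INTER_CUBIC)
save('p6.png',out)
```

```text
[12.07491334  1.5277751  -3.45361105] [0.51258047 0.00171137 0.03862329] ([np.float64(721.9), np.float64(716.9), np.float64(720.7)], 16, 11) ([np.float64(721.9), np.float64(674.7), np.float64(718.3)], 2, 36)
```

View pics/p6.png

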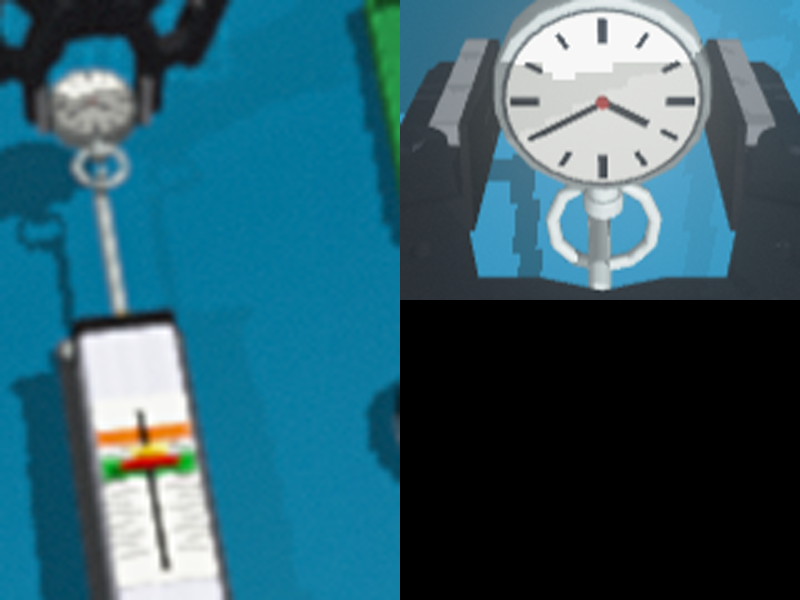

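The red pointer stands in the green band (pull about 41 mm, 12.2 N), and the bow sits on the pin. I'll hold it there for two seconds.

Call:
servo_tool --pt "0.3 0 0 0 0" --pt "0.3 0 0 0 0" --pt "0.3 0 0 0 0" --pt "0.3 0 0 0 0" --pt "0.3 0 0 0 0" --pt "0.3 0 0 0 0" --pt "0.3 0 0 0 0" --pt "0.3 0 0 0 0" --pt "0.3 0 0 0 0"

```text
t: 14.08
tool_pos: [0.5126, 0.0017, 0.0386]
tool_rot: [-0.177, 3.126, -0.001]
contact_force: [12.4, 2.5, -2.3]
opening: 0.0461
grip_force: 39.5
```

Call:
servo_tool --pt "0.3 0 0 0 0" --pt "0.3 0 0 0 0" --pt "0.3 0 0 0 0" --pt "0.3 0 0 0 0" --pt "0.3 0 0 0 0" --pt "0.3 0 0 0 0" --pt "0.3 0 0 0 0" --pt "0.3 0 0 0 0" --pt "0.3 0 0 0 0"

```text
t: 15.2
tool_pos: [0.5126, 0.0017, 0.0386]
tool_rot: [-0.177, 3.126, -0.001]
contact_force: [13.0, 2.2, -2.4]
opening: 0.046
grip_force: 39.5
```

Call:
servo_tool --pt "0.3 -2 0 0 0" --pt "0.3 -4 0 0 0" --pt "0.3 -5 0 0 0" --pt "0.3 -5 0 0 0" --pt "0.3 -5 0 0 0" --pt "0.3 -5 0 0 0" --pt "0.3 -5 0 0 0" --pt "0.3 -4 0 0 0" --pt "0.3 -4 0 0 0" --pt "0.3 -3 0 0 0" --pt "0.3 -2.5 0 0 0" --pt "0.3 0 0 0 0"

```text
t: 16.7
tool_pos: [0.5519, 0.0068, 0.0357]
tool_rot: [0.178, -3.135, -0.0]
contact_force: [0.8, -0.2, -1.1]
opening: 0.0463
grip_force: 39.7
```

Run:
```python
from pl import *
o=get_obs();s=get_image('scene')
print(o['contact_force'],o['tool_pos'],red(s,cam('scene'),.053))
```

```text
[ 0.80070491 -0.18828235 -1.09778235] [0.55193625 0.00675532 0.03570595] ([np.float64(761.0), np.float64(718.2), np.float64(720.5)], 25, 25)
```

Call:
servo_tool --pt "0.3 -2 0 0 0" --pt "0.3 -2 0 0 0" --pt "0.3 -1.5 0 0 0" --pt "0.3 0 0 0 0" --pt "0.3 0 0 -2 0" --pt "0.3 0 0 -3 0" --pt "0.3 0 0 -3 0" --pt "0.3 0 0 0 0"

```text
t: 17.75
tool_pos: [0.5584, 0.0073, 0.0449]
tool_rot: [-0.178, 3.136, -0.0]
contact_force: [-0.8, 0.5, -2.0]
opening: 0.0461
grip_force: 39.7
```

Run:
```python
from pl import *
o=get_obs();s=get_image('scene')
print(o['contact_force'],o['tool_pos'],red(s,cam('scene'),.053))
```

```text
[-0.77785949  0.47730704 -2.00764564] [0.55842008 0.00725589 0.04486028] ([np.float64(762.9), np.float64(718.2), np.float64(720.6)], 23, 25)
```

Call:
servo_tool --pt "0.3 0 0 -3 0" --pt "0.3 0 0 -3 0" --pt "0.3 0 0 -4 0" --pt "0.3 0 0 -6 0" --pt "0.3 0 0 -10 0" --pt "0.3 0 0 -15 0" --pt "0.3 0 0 -15 0" --pt "0.3 0 0 0 0"

```text
t: 18.8
tool_pos: [0.5596, 0.0071, 0.1028]
tool_rot: [-0.178, 3.132, -0.001]
contact_force: [0.3, -0.2, -1.4]
opening: 0.0462
grip_force: 39.6
```

Run:
```python
from pl import *
o=get_obs();s=get_image('scene');t=get_image('top');im=get_image('wrist');np.save('s7.npy',s);np.save('t7.npy',t);np.save('w7.npy',im)
print(o['contact_force'],o['tool_pos'],o['tool_rot'],red(s,cam('scene'),.053))
hsv=cv2.cvtColor(t,cv2.COLOR_RGB2HSV);g=((hsv[...,0]>45)&(hsv[...,0]<75)&(hsv[...,1]>120)).astype(np.uint8)
N,L,S,C=cv2.connectedComponentsWithStats(g);i=1+np.argmax(S[1:,4]);r=cv2.minAreaRect(np.argwhere(L==i)[:,::-1].astype(np.float32))
print(S[i],ray(cam('top'),cv2.boxPoints(r),.017).round(3).tolist())
out=np.zeros((300,800,3),np.uint8)
out[:,:400]=cv2.resize(im[220:340,176:336],(400,300),interpolation=cv2.INTER_CUBIC)
out[:,400:]=cv2.resize(s[130:280,170:370],(400,300),interpolation=cv2.INTER_CUBIC)
save('p7.png',out)
R=Ro.from_rotvec(o['tool_rot']).as_matrix()
print('shift to tray',R.T@(np.array([.48,.242,.1])-o['tool_pos'])*1000)
```

```text
[ 0.27755093 -0.16979381 -1.41563649] [0.55958083 0.00712984 0.10282471] [-1.77679950e-01  3.13229630e+00 -1.19386883e-03] ([np.float64(763.0), np.float64(718.2), np.float64(720.5)], 24, 25)
[ 105  205   69   78 5157] [[0.56, 0.322, 0.017], [0.564, 0.171, 0.017], [0.396, 0.162, 0.017], [0.393, 0.31, 0.017]]
shift to tray [ 52.52063318 242.36561408   2.36093221]
```

View pics/p7.png

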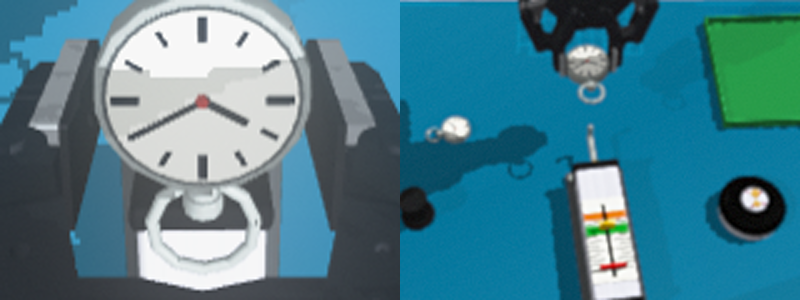

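The watch is off the hook and still sits the same way in the grip. The yellow marker is in the green band and the red pointer is back at rest. Next I carry the watch to the tray, with its centre at about (0.479,0.241).

Call:
servo_tool --pt "0.3 2 10 0 0" --pt "0.3 5 25 0 0" --pt "0.3 8 38 0 0" --pt "0.3 10 45 0 0" --pt "0.3 10 45 0 0" --pt "0.3 9 40 0 0" --pt "0.3 6 25 0 0" --pt "0.3 2.5 10 0 0" --pt "0.3 0 4 10 0" --pt "0.3 0 0 20 0" --pt "0.3 0 0 20 0" --pt "0.3 0 0 15 0"

```text
t: 20.45
tool_pos: [0.4781, 0.2408, 0.0335]
tool_rot: [0.176, -3.135, 0.001]
contact_force: [-0.6, 0.1, -1.7]
opening: 0.0462
grip_force: 39.6
```

Call:
servo_tool --pt "0.3 0 0 10 0" --pt "0.3 0 0 7 0" --pt "0.3 0 0 5 0" --pt "0.3 0 0 3 0" --pt "0.3 0 0 0 0" --pt "0.3 0 0 0 0"

```text
t: 21.2
tool_pos: [0.4788, 0.242, 0.0107]
tool_rot: [-0.178, 3.136, 0.0]
contact_force: [0.3, 0.2, -0.4]
opening: 0.0459
grip_force: 39.6
```

Call:
servo_tool --pt "0.3 0 0 2 0" --pt "0.3 0 0 1.5 0" --pt "0.3 0 0 1 0" --pt "0.3 0 0 0.5 0" --pt "0.3 0 0 0 0"

```text
t: 21.82
tool_pos: [0.4785, 0.2418, 0.0052]
tool_rot: [0.178, -3.136, 0.0]
contact_force: [0.2, 1.0, -1.6]
opening: 0.046
grip_force: 39.6
```

Call:
servo_tool --pt "0.3 0 0 0.5 0" --pt "0.3 0 0 0.5 0" --pt "0.3 0 0 0 0"

```text
t: 22.2
tool_pos: [0.4786, 0.2419, 0.0046]
tool_rot: [0.178, -3.136, 0.0]
contact_force: [-2.7, -0.8, 1.5]
opening: 0.0465
grip_force: 39.9
```

Call:
servo_tool --pt "0.3 0 0 0.4 0" --pt "0.56 0 0 0 0" --pt "0.6 0 0 0 0" --pt "0.66 0 0 0 0" --pt "0.7 0 0 0 0" --pt "0.7 0 0 0 0" --pt "0.7 0 0 -5 0" --pt "0.7 0 0 -15 0" --pt "0.7 0 0 -30 0" --pt "0.7 0 0 -40 0" --pt "0.7 0 0 -40 0" --pt "0.7 0 0 0 0" --force 20

```text
t: 23.7
tool_pos: [0.4816, 0.2429, 0.1398]
tool_rot: [-0.178, 3.127, 0.004]
contact_force: [1.1, 0.1, 0.5]
opening: 0.0595
grip_force: 0.0
```

Run:
```python
from pl import *
o=get_obs();s=get_image('scene');im=get_image('wrist')
print(o['t'],o['contact_force'],o['tool_pos'],o['opening'],red(s,cam('scene'),.053))
out=np.zeros((400,800,3),np.uint8)
out[:300,:400]=cv2.resize(im,(400,300),interpolation=cv2.INTER_AREA)
out[:,400:]=cv2.resize(s[110:310,200:400],(400,400),interpolation=cv2.INTER_CUBIC)
save('p8.png',out)
```

```text
23.7 [1.0922853  0.05409498 0.45318142] [0.48158317 0.24291299 0.13984927] 0.05949659134303558 ([np.float64(763.0), np.float64(718.2), np.float64(720.5)], 24, 25)
```

View pics/p8.png

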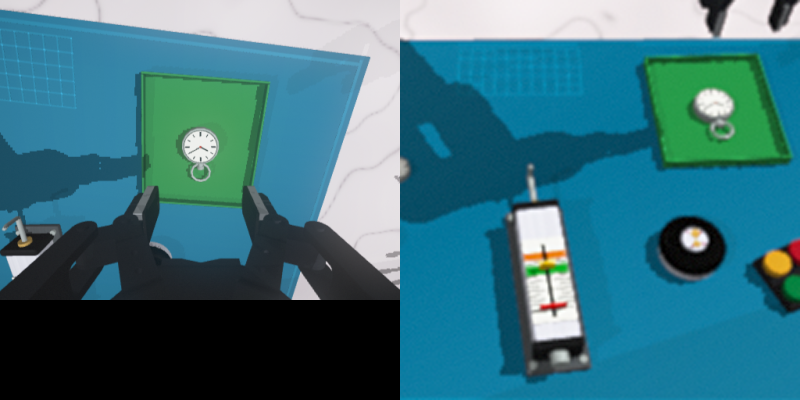

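The watch lies flat, dial up, near the middle of the tray. The yellow marker is in the green band, the plunger is home, and the gripper is clear.

```bash
python3 -c "
from station import *
print(finish_job())"
```

```text
the job is handed in; nothing more can be done
None
```

I handed the job in: the gauge was held in the green band at about 41 mm for over 2 s and eased back to rest, and the watch now lies dial up in the tray with the drag marker left in the band (no verdict was returned).

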